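Check a pillow-block bore with a go/no-go plug gauge

TASK

Check the bore of the blue pillow block with the double-ended plug gauge lying in the wooden rest: slide the green-banded go end gently in until its shoulder seats against the brass bush, draw it out, then put the red-banded no-go end squarely into the bush's shallow mouth recess and press it lightly and steadily for about a second so that the edge of the bore is felt to refuse it. Then lay the gauge back in both notches of the rest and let go. Never force the gauge against the block, and leave the other things on the table where they are.

Things in the scene. Friction and masses are not known exactly. Their poses are not given: they have to be found in the camera images.
- gauge: Double-ended plug gauge, 140 mm long, 0.2 to 0.33 kg. Origin mid-handle on its axis; +y runs along it to the go end; z up in the rest. Octagonal aluminium handle 26 mm across flats, y -40 to +40 mm: grip its middle across the +-x flats. A steel flange 33 mm in diameter, 5 mm thick closes each handle end (y +-40 to +-45 mm); its outer face is the shoulder of the plug there.
- go_mid (a point): Point on the gauge's axis halfway along the go plug (gauge y = +60 mm). It is at the fixture's y = 0 when the go end is home.
- go_tip (a point): End of the go plug (green band) on the axis, gauge y = +75 mm. The go plug is 20 mm in diameter, 30 mm long (y 45 to 75 mm), its nose tapering to 16 mm over the last 2 mm. It passes the bore; home, its flange lies on the bush face and its tip is flush with the opposite bush face.
- nogo_tip (a point): End of the no-go plug (red band) on the axis, gauge y = -65 mm. The no-go plug is 24 mm in diameter, 20 mm long (y -45 to -65 mm), nose chamfer 1 mm. It enters the mouth recess 4 mm and stops there, its tip at the fixture's y = +11 or -11 mm. Press it there with 3 to 12 N.
- fixture: Dark steel base plate 190 x 100 x 12 mm, fixed (place and yaw vary), with a blue pillow block bolted on. Origin: centre of its underside. Block 80 mm wide (x), 22 mm thick (y), top 108 mm above the table. Level through bore along the fixture's y, open on both sides; either side serves for either end. Rigid: force builds up within a fraction of a mm; over 25 N from the gauge is forcing.
- bore_nominal (a point): Fixture point (0, 0, 80 mm): the bore's centre if the block stood mid-slot. Its slotted feet let it stand (firmly) up to 14 mm either way along the fixture's x; not measured: find it by touch or sight. y and z are exact. Brass bush flanges, 54 mm in diameter, faces at y = +-15 mm, each with a mouth recess 27 mm in diameter, 4 mm deep; at its floor begins the 21.5 mm bore.
- rest: Wooden gauge rest, fixed (place and yaw vary): base 70 x 100 x 10 mm, two uprights 6 mm thick at y = +-31 mm with open notches 33 mm wide (x), floor 29 mm and sides 48 mm above the table. Origin: centre of the underside. The gauge lies along y, axis 42 mm above the table, handle in both notches, a flange beyond each upright (6 mm end play). Go end at +y at the start; either way round to end.
- cutters: Blue-handled side cutters, 151 mm long, a bystander.
- nut: Hexagon nut, 24 mm, a bystander.
- bolt: Rusty bolt, 75 mm long, a bystander.
- square: Steel try square, 136 x 103 mm, a bystander.
- tin: Blue tin with white lid, 70 mm in diameter, 53 mm tall, a bystander.
- magnet: Triangular red welding magnet, 90 x 68 x 15 mm, a bystander.
Not all that is in view belongs to the job. Leave any black look-alike of the rest alone.

How it is judged:
By the outcome, as a careful person would: the job done as asked, in the order asked, and still so for the second after the job is handed in, with the robot touching nothing.
It also fails if it takes over 67 s, if anything falls off the work surface, if the arm or the gripper's body presses on something with over 40 N, if the wrist force passes 120 N, or if a joint passes its speed limit or range.

ROBOT

A 6-joint arm with a two-finger parallel gripper is mounted at the origin on the work surface; the furniture and walls round the work are solid. World frame = base frame: x ahead of the robot, y to its left, z up, the work surface at z = 0. Lengths are in mm, angles in rad, forces in N, time in s.
With the tool pointing down it reaches from about 350 to 775 mm from the base axis. Payload 7.3 kg.
Tool frame: the origin (TCP) lies between the finger pads; the fingertips stand 19 mm ahead of it and the grasp point (between the pads) is the TCP (arm.finger_overhang is the x of the fingertips in the tool frame, in mm); x points along the fingers, y is the direction in which the jaws open and shut, and the axes are right-handed (so a half turn about x gives the same grasp; the last joint's range is limited). The gripper opens to 92 mm and grips with 3 to 60 N. Pads are 19 mm wide; open, the fingers measure 130 mm over their backs; the gripper's body (75 mm by 190 mm) begins 47 mm behind the grasp point.
Start: joints at [-1.493, 0.342, 1.524, -0, 1.275, -0.146], TCP at [116.538, -511.92, 245.741] pointing down, gripper open.
Joint ranges: [-2.53, 2.53], [-0.77, 2.02], [0.04, 2.7], [-1, 4.14], [0.28, 2.66], [-3.11, 3.11]. Speed limits (rad/s): [2.57, 2.57, 3.14, 3.14, 3.14, 3.14].

INTERFACE

Orientations are given as a unit quaternion [w, x, y, z].
In Python, from rig import arm, eoat, optics, job, readout gives the robot as it stands. Calls block until the motion is done:
- arm.move_ptp(position, orientation): joint-space move of the TCP to a pose.
- arm.move_l(position, rot=None, v=150): straight line of the TCP; rot=None keeps the orientation; v is the mean speed in mm/s.
- arm.set_joints(angles): joint-space move.
- eoat.release() and eoat.gripper_close(force=None): open the fingers fully, or close them until they stop; force is the grip in N (None keeps the last).
- arm.sleep(seconds).
- arm.inverse_kinematics(position, orientation): joint angles nearest the present ones, or None.
- optics.get_image(name): name is "side" or "top" or "wrist"; returns a dict with "frame" (384x512x3 uint8, blue, green, red), "fx", "fy", "cx", "cy" (pixels), "k1" (the pictures are not rectified: a ray, as slopes to the right and down, at radius r is drawn at 1 + k1 r^2 times it, then the intrinsics apply), "pose" (4x4, takes a point from camera to world coordinates); the wrist camera has in their place "mount" (4x4, takes a point from camera to tool coordinates, whose origin is the TCP and whose axes are the tool frame's). Camera axes: x right, y up, looking along -z (the intrinsics and any distortion apply to the point x, -y, -z); pixel columns grow to the right and rows downward; lengths in mm; the calibration is good to about 2 mm. A picture is of the moment at which its call begins: read the wrist's pose just before it. There is no depth.
A pose or a line that the arm cannot do raises arm.MotionError and nothing moves.
- job.hand_in(): hands the job in, once; it reports no verdict.
Readings, each from a call of its own:
- readout.get_time(): time.
- readout.get_joint_pos(): joint angles.
- readout.get_joint_vel(): joint speeds.
- readout.get_tau(): joint torques, N m.
- readout.get_position(): TCP position.
- readout.get_orientation(): TCP orientation.
- readout.get_contact_force(): force on the tool from outside, world axes, zero at the start.
- readout.get_moment(): the same for the moment, N m.
- readout.get_opening(): finger opening in mm.
Only numpy, scipy, OpenCV 4.12 (cv2) and the standard library are available. Lean on these libraries where they do the work, as an engineer would, in place of code of your own. Each camera call takes 0.05 s, during which the arm holds its last target.

## Working session

There is one attempt and no reset: what is moved stays moved. The work goes in short steps, each a Python script; the robot and the scene stay as the last script left them, time stands still between calls to the robot, and variables do not carry over. Pictures are saved under pics/ and viewed, and the job is handed in when it is done.

```bash
ls; mkdir -p pics; python3 - <<'E'
from rig import arm,eoat,optics,job,readout
import cv2,numpy as np
for n in ["side","top","wrist"]:
    d=optics.get_image(n); cv2.imwrite(f"pics/a_{n}.png",d["frame"])
    print(n,{k:(np.round(v,3).tolist() if k in("pose","mount") else v) for k,v in d.items() if k!="frame"})
print(readout.get_time(),readout.get_position(),readout.get_orientation(),readout.get_contact_force())
E
```

```text
pics
side {'fx': 394.0495357050189, 'fy': 394.0495357050189, 'cx': 250.0803282174317, 'cy': 189.45728421811893, 'k1': -0.08316354677216921, 'pose': [[0.846, 0.299, -0.441, -137.524], [-0.533, 0.502, -0.681, -1203.189], [0.018, 0.811, 0.584, 914.272], [0.0, 0.0, 0.0, 1.0]]}
top {'fx': 448.0406724378017, 'fy': 448.0406724378017, 'cx': 267.557781984186, 'cy': 193.04014745670054, 'k1': -0.16388998962770593, 'pose': [[0.114, 0.971, -0.211, 239.439], [-0.993, 0.113, -0.018, -222.587], [0.006, 0.211, 0.977, 1407.441], [0.0, 0.0, 0.0, 1.0]]}
wrist {'fx': 309.9163168764152, 'fy': 309.9163168764152, 'cx': 253.68356416221118, 'cy': 189.09997964891585, 'k1': -0.04166680112299195, 'mount': [[-0.0, 0.296, -0.955, -137.337], [1.0, -0.0, -0.001, 1.455], [-0.0, -0.955, -0.296, -80.089], [0.0, 0.0, 0.0, 1.0]]}
0.15 [ 116.51138682 -511.6280134   245.20459875] [ 0.07855282  0.70269437  0.07936612 -0.70267425] [ 0.25041371 -0.48636568 -0.65760164]
```

View pics/a_side.png

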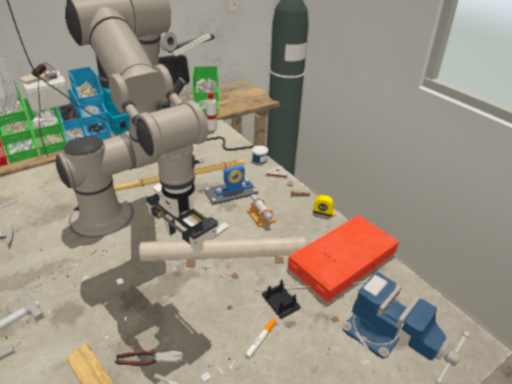

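View pics/a_top.png

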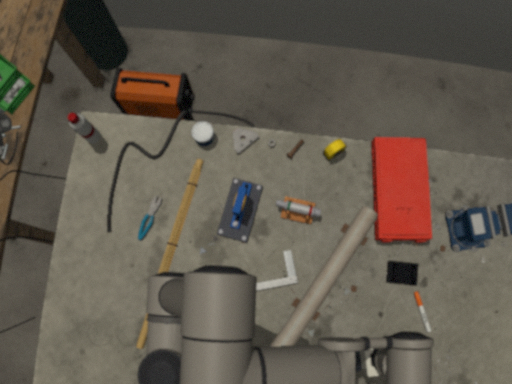

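View pics/a_wrist.png

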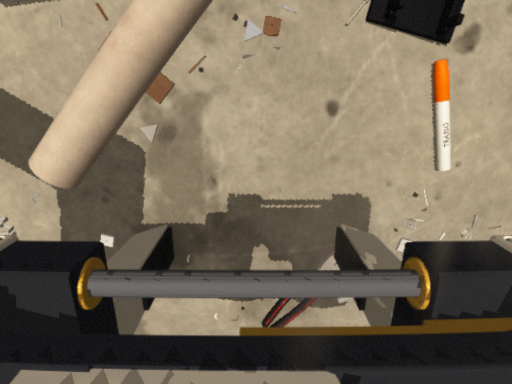

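```bash
cat > h.py <<'E'
from rig import arm,eoat,optics,job,readout
import cv2,numpy as np
from scipy.spatial.transform import Rotation as R
def pose(d,tool=None):
    if "pose" in d: return np.array(d["pose"])
    T=np.eye(4);p,q=tool;T[:3,3]=p;T[:3,:3]=R.from_quat(q,scalar_first=True).as_matrix()
    return T@np.array(d["mount"])
def ray(d,P,u,v):
    x=(u-d["cx"])/d["fx"];y=(v-d["cy"])/d["fy"];rd=np.hypot(x,y);r=rd
    for _ in range(30): r=rd/(1+d["k1"]*r*r)
    s=r/rd if rd>0 else 1
    w=P[:3,:3]@np.array([x*s,-y*s,-1]);return P[:3,3],w/np.linalg.norm(w)
def atz(d,P,u,v,z):
    o,w=ray(d,P,u,v);return o+w*(z-o[2])/w[2]
def proj(d,P,X):
    c=(np.atleast_2d(X)-P[:3,3])@P[:3,:3];x=c[:,0]/-c[:,2];y=-c[:,1]/-c[:,2];r2=x*x+y*y;s=1+d["k1"]*r2
    return np.c_[d["cx"]+d["fx"]*x*s,d["cy"]+d["fy"]*y*s]
def tri(rays):
    A=np.zeros((3,3));b=np.zeros(3)
    for o,w in rays:
        M=np.eye(3)-np.outer(w,w);A+=M;b+=M@o
    return np.linalg.solve(A,b)
def snap(name,fn,crop=None,k=1):
    t=(readout.get_position(),readout.get_orientation());d=optics.get_image(name)
    cv2.imwrite(f"pics/{fn}_full.png",d["frame"]);np.save(f"pics/{fn}.npy",{"d":d,"P":pose(d,t)},allow_pickle=True)
    f=d["frame"]
    if crop: x0,y0,x1,y1=crop;f=cv2.resize(f[y0:y1,x0:x1],None,fx=k,fy=k,interpolation=cv2.INTER_CUBIC)
    cv2.imwrite(f"pics/{fn}.png",f);return d,pose(d,t)
def load(fn):
    o=np.load(f"pics/{fn}.npy",allow_pickle=True).item();return o["d"],o["P"]
E
python3 - <<'E'
from h import *
d,P=snap("top","b_top",(200,120,340,320),4/1.4); ds,Ps=snap("side","b_side",(180,140,340,260),5)
for n,u,v,z in [("gauge",298,209,42),("fix",240,209,12),("block",242,205,108)]: print(n,atz(d,P,u,v,z).round())
print("pole near", tri([ray(d,P,373,211),ray(ds,Ps,304,245)]).round(), "far", [atz(d,P,280,343,z).round() for z in(0,200,300)],atz(ds,Ps,142,251,200).round())
f=cv2.resize(d["frame"][160:250,210:330],None,fx=6,fy=6,interpolation=cv2.INTER_CUBIC);cv2.imwrite("pics/b_top2.png",f)
E
```

```text
gauge [ 494. -297.   42.]
fix [ 479. -116.   12.]
block [ 475. -128.  108.]
pole near [ 512. -530.   41.] far [array([  82., -288.,    0.]), array([ 104., -279.,  200.]), array([ 115., -274.,  300.])] [  22. -457.  200.]
```

View pics/b_top2.png

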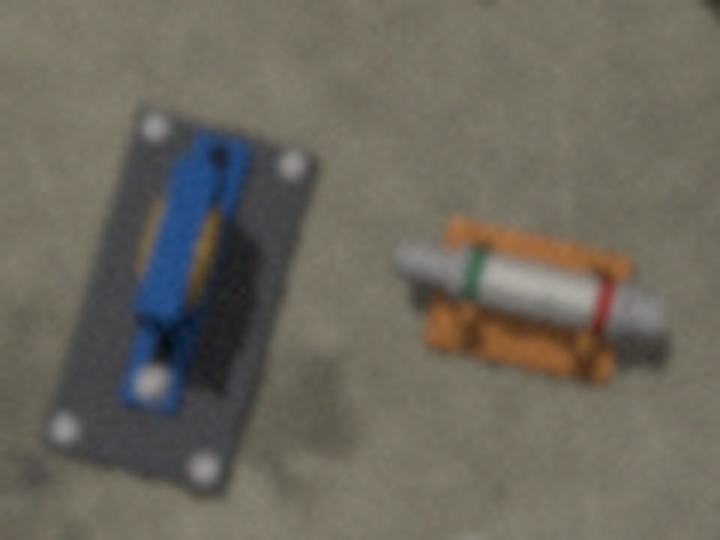

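View pics/b_side.png

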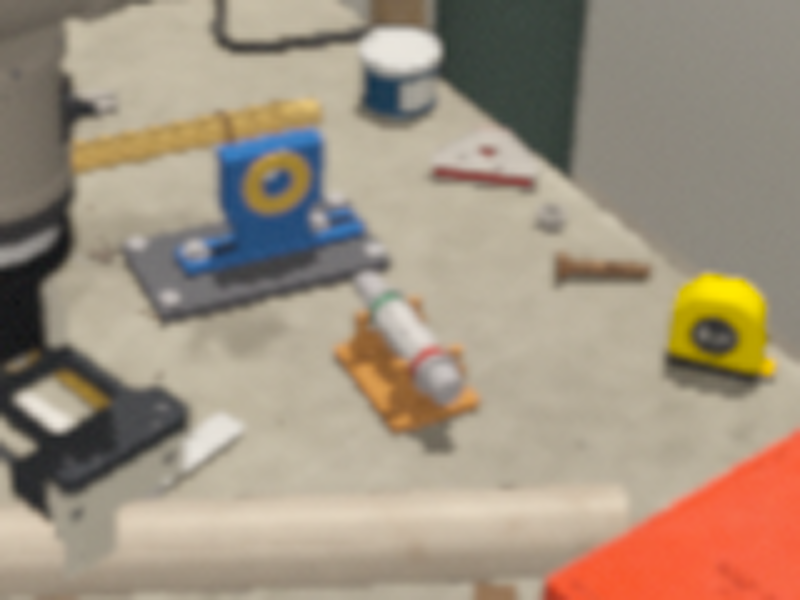

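```bash
python3 - <<'E'
from h import *
d,P=load("b_top")
g=lambda u,v,z:atz(d,P,u/6+210,v/6+160,z)
c=[g(*p,12) for p in[(140,105),(318,158),(222,495),(45,447)]]
for i in range(4): print(c[i].round(1),np.linalg.norm(c[i]-c[i-1]).round(1))
print("ctr",np.mean(c,0).round(1), "yaw long", np.degrees(np.arctan2(*(c[0]+c[1]-c[2]-c[3])[[1,0]])))
a=g(395,258,42);b=g(662,312,42);print(a,b,np.linalg.norm(a-b),np.degrees(np.arctan2(*(a-b)[[1,0]])))
print("block top",g(213,135,108),g(160,318,108))
dw=np.load("pics/b_side.npy",allow_pickle=True).item()
q=readout.get_orientation();print(R.from_quat(q,scalar_first=True).as_matrix().round(2))
# pole end wrist+side
E
```

```text
[578.  -82.1  12. ] 189.9
[ 560.1 -180.2   12. ] 99.7
[ 375.8 -151.5   12. ] 186.5
[389.9 -56.5  12. ] 96.0
ctr [ 476.  -117.6   12. ] yaw long -8.300335266522627
[ 505.04329284 -226.83735951   42.        ] [ 492.6219359  -367.08629974   42.        ] 140.7979237854589 84.93871971155508
block top [ 543.66162022 -129.90001475  108.        ] [ 449.1554326  -115.51845866  108.        ]
[[-0.    0.22 -0.98]
 [ 0.   -0.98 -0.22]
 [-1.   -0.   -0.  ]]
```

```bash
cat >> h.py <<'E'
def ori(axdeg,sgn=1):
    """tool down; tool z along horizontal direction axdeg (sgn=1) """
    a=np.radians(axdeg);z=np.array([np.cos(a),np.sin(a),0])*sgn;x=np.array([0,0,-1.]);y=np.cross(z,x)
    return R.from_matrix(np.c_[x,y,z]).as_quat(scalar_first=True)
E
python3 - <<'E'
from h import *
for s in (1,-1):
  for p in [(490,-240,260),(495,-297,42),(467,-185,80),(487,-40,80),(467,-185,180)]:
    j=arm.inverse_kinematics(p,ori(82,s));print(s,p,None if j is None else np.round(j,2))
E
```

```text
1 (490, -240, 260) [-0.6   0.37  1.44 -0.    1.33  2.69]
1 (495, -297, 42) [-0.67  0.66  1.61 -0.    0.87  2.61]
1 (467, -185, 80) [-0.53  0.5   1.8  -0.    0.84  2.75]
1 (487, -40, 80) [-0.24  0.48  1.83 -0.    0.82  3.04]
1 (467, -185, 180) [-0.53  0.37  1.68 -0.    1.09  2.75]
-1 (490, -240, 260) [-0.6   0.37  1.44 -0.    1.33 -0.46]
-1 (495, -297, 42) [-0.67  0.66  1.61 -0.    0.87 -0.53]
-1 (467, -185, 80) [-0.53  0.5   1.8  -0.    0.84 -0.39]
-1 (487, -40, 80) [-0.24  0.48  1.83 -0.    0.82 -0.1 ]
-1 (467, -185, 180) [-0.53  0.37  1.68 -0.    1.09 -0.39]
```

```bash
python3 - <<'E'
from h import *
d=optics.get_image("wrist");P=pose(d,(readout.get_position(),readout.get_orientation()))
ds,Ps=load("b_side");dt,Pt=load("b_top")
X=tri([ray(d,P,55,168),ray(ds,Ps,142,251)]);print(X,proj(d,P,X),proj(ds,Ps,X),proj(dt,Pt,X))
X=tri([ray(dt,Pt,373,211),ray(ds,Ps,304,245)]);print(X,proj(dt,Pt,X),proj(ds,Ps,X))
E
```

```text
[  60.50549169 -282.62123416   31.04127826] [[ 53.45961124 168.69628446]] [[142.44477972 251.3681998 ]] [[277.76223412 351.13674813]]
[ 512.02159421 -530.39525105   40.57716432] [[372.45623957 211.79123736]] [[304.91493549 244.78050918]]
```

```bash
python3 - <<'E'
from h import *
arm.move_ptp([490,-185,262],ori(82,-1))
d,P=snap("wrist","c1")
print(readout.get_position(),readout.get_time())
cv2.imwrite("pics/c1.png",cv2.resize(d["frame"],(768,576),interpolation=cv2.INTER_CUBIC))
E
```

```text
[ 489.65325464 -185.92363852  261.91320558] 2.1583
```

View pics/c1.png

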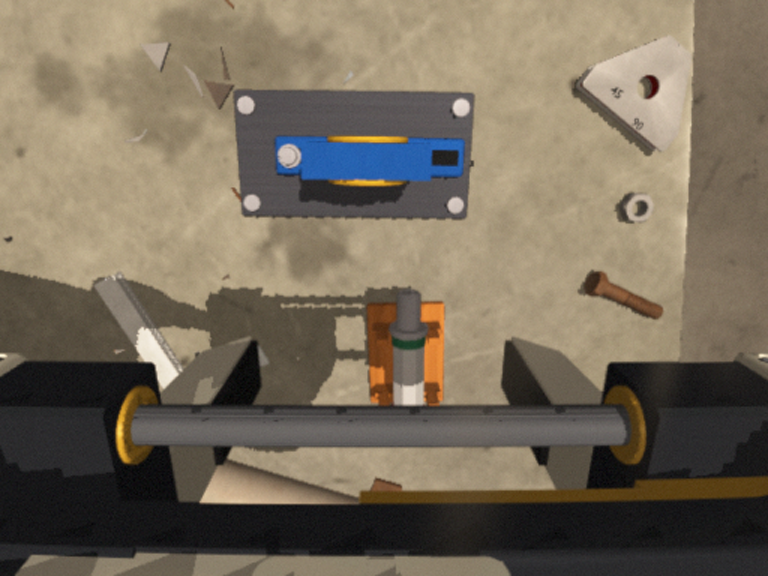

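```bash
python3 - <<'E'
from h import *
d,P=load("c1");f=d["frame"]
cv2.imwrite("pics/c1a.png",cv2.resize(f[50:155,145:325],None,fx=4.4,fy=4.4,interpolation=cv2.INTER_CUBIC))
cv2.imwrite("pics/c1b.png",cv2.resize(f[185:275,235:315],None,fx=6,fy=6,interpolation=cv2.INTER_CUBIC))
E
```

```text
(no output)
```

View pics/c1a.png

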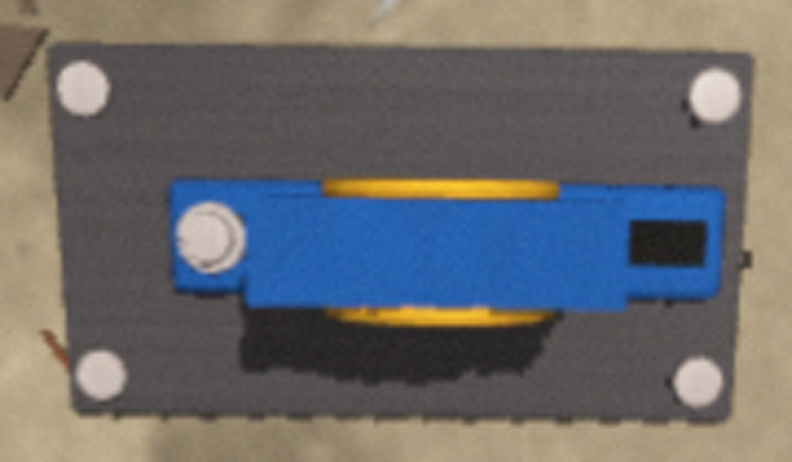

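View pics/c1b.png

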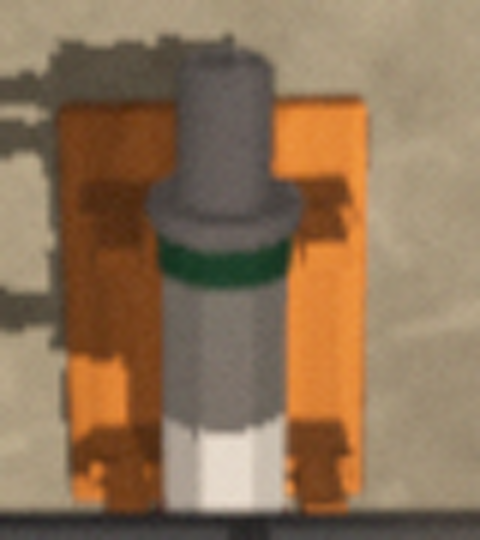

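```bash
python3 - <<'E'
from h import *
from scipy.optimize import least_squares
d,P=load("c1")
A=lambda L:np.array([(u/4.4+145-.4,v/4.4+50-.4) for u,v in L])
plate=A([(50,43),(752,54),(730,420),(75,412)])
blk=A([(247,305),(628,310),(323,190),(559,190)])
def model(p):
    x,y,a,s=p[:4];c,n=np.cos(a),np.sin(a)
    L=np.array([(-95,50,12),(95,50,12),(95,-50,12),(-95,-50,12),(s-40,-11,108),(s+40,-11,108),(s-27,15,80),(s+27,15,80.)])
    L[:,2]+=0
    return np.c_[x+c*L[:,0]-n*L[:,1],y+n*L[:,0]+c*L[:,1],L[:,2]]
f=lambda p:(proj(d,P+np.pad([[p[4]]],((2,1),(3,0))),model(p))-np.r_[plate,blk]).ravel()
r=least_squares(f,[476,-118,-.14,0,0]);print(r.x,np.degrees(r.x[2]));print(r.fun.reshape(-1,2).round(2))
B=lambda u,v:(u/6+235-.4,v/6+185-.4)
# gauge silhouettes: plug edges & handle flats
for n,l,rr,z in[("tip",(183,62),(271,62),42),("plugbase",(180,185),(272,185),42),("h1",(165,300),(287,300),42),("h2",(163,500),(287,500),42),("flange",(150,205),(300,205),42)]:
    a=atz(d,P,*B(*l),z);b=atz(d,P,*B(*rr),z);print(n,((a+b)/2).round(1),np.linalg.norm(a-b).round(1))
# rest base corners z=10
c=[atz(d,P,*B(*p),10) for p in[(58,100),(366,98),(362,500),(75,500)]];print(np.round(c,1))
E
```

```text
[ 4.77514110e+02 -1.17539748e+02 -1.55085030e-01  1.29135397e+01
  6.01425340e+00] -8.88571767399181
[[-0.04  0.74]
 [ 0.25  0.33]
 [-0.15  0.72]
 [-0.11  0.54]
 [ 0.75  0.45]
 [-0.91  0.49]
 [ 0.06 -1.83]
 [ 0.14 -1.07]]
tip [ 507.  -228.2   42. ] 17.8
plugbase [ 503.5 -254.8   42. ] 19.0
h1 [ 500.3 -280.8   42. ] 25.8
h2 [ 494.2 -328.6   42. ] 27.2
flange [ 502.7 -259.2   42. ] 31.1
[[ 469.3 -242.6   10. ]
 [ 537.  -251.7   10. ]
 [ 526.  -353.1   10. ]
 [ 458.1 -343.3   10. ]]
```

```bash
python3 - <<'E'
from h import *
q=ori(82.9,-1)
eoat.release()
arm.move_ptp([496.8,-300.5,130],q)
print(readout.get_contact_force())
arm.move_l([496.8,-300.5,42.5],v=80)
print(readout.get_contact_force())
eoat.gripper_close(40);arm.sleep(.2)
print(readout.get_opening(),readout.get_contact_force(),readout.get_moment(),readout.get_position())
arm.move_l([496.8,-300.5,50],v=40)
print(readout.get_contact_force())
d,P=snap("wrist","d1")
arm.move_l([496.8,-300.5,120],v=100);arm.sleep(.2)
print(readout.get_opening(),readout.get_contact_force(),readout.get_moment(),readout.get_position(),readout.get_time())
d,P=snap("wrist","d2",(100,100,412,384),2.1)
E
```

```text
[-0.39881348  0.31585333  0.99048724]
[ 0.37294004 -0.0586423   1.08918087]
25.488144841631435 [ 0.05863116 -0.93177535  0.03692558] [-0.0145068  -0.17739163 -0.06804743] [ 496.84969298 -300.52411306   42.51775205]
[ 0.37820563  0.30181009 -2.51434767]
25.650975300223045 [ 0.22566947  0.799075   -2.30999109] [ 0.01869954 -0.09908237  0.01312637] [ 496.47803378 -300.25868718  119.22384986] 7.0333
```

View pics/d2_full.png

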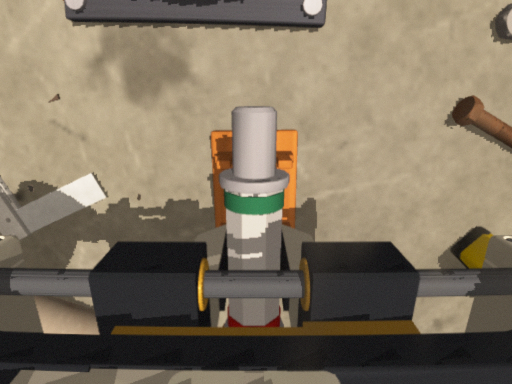

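View pics/d1.png

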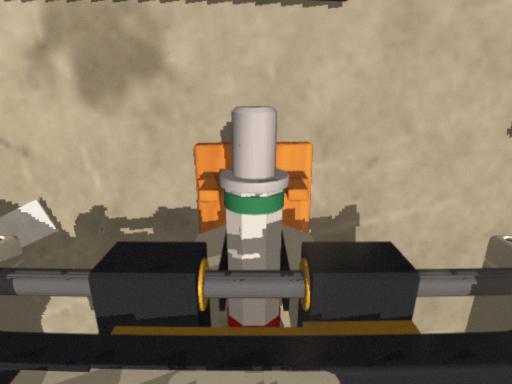

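```bash
python3 - <<'E'
from h import *
d,P=load("d2");M=np.array(d["mount"])
for e in(-4,0,4):
  print(e,"tip top(r8)",proj(d,M,[-8,0,-75-e]).round(1),"tip sides",proj(d,M,[[0,-8,-75-e],[0,8,-75-e],[0,-10,-60-e],[0,10,-60-e]]).round(1).tolist(),"flange sides",proj(d,M,[[0,-16.5,-45-e],[0,16.5,-45-e],[-16.5,0,-45-e],[-16.5,0,-40-e]]).round(1).tolist())
f=d["frame"];cv2.imwrite("pics/d2z.png",cv2.resize(f[95:225,205:305],None,fx=4.5,fy=4.5,interpolation=cv2.INTER_CUBIC))
E
```

```text
-4 tip top(r8) [[253.2 113.5]] tip sides [[234.7, 112.3], [271.7, 112.4], [230.8, 146.8], [275.7, 146.8]] flange sides [[217.3, 179.3], [289.1, 179.3], [253.2, 190.1], [253.2, 201.6]]
0 tip top(r8) [[253.2 103.4]] tip sides [[234.5, 102.8], [271.9, 102.8], [230.6, 137.8], [275.8, 137.9]] flange sides [[217.0, 170.8], [289.4, 170.9], [253.2, 180.6], [253.2, 192.4]]
4 tip top(r8) [[253.2  93.1]] tip sides [[234.4, 93.1], [272.0, 93.1], [230.4, 128.7], [276.0, 128.7]] flange sides [[216.7, 162.2], [289.7, 162.3], [253.2, 171.0], [253.2, 183.0]]
```

View pics/d2z.png

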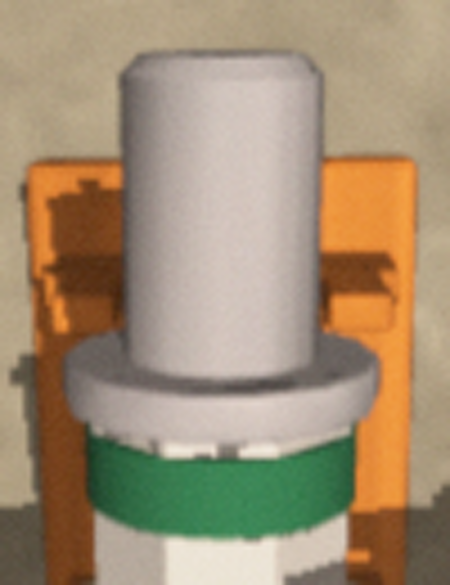

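```bash
python3 - <<'E'
from h import *
arm.move_ptp([472.5,-232,110],ori(81.1,-1))
arm.move_l([472.5,-232,80],v=60);arm.sleep(.15)
d,P=snap("wrist","e1");print(readout.get_position(),P[:3,3],readout.get_contact_force(),readout.get_time())
cv2.imwrite("pics/e1.png",cv2.resize(d["frame"],(768,576),interpolation=cv2.INTER_CUBIC))
E
```

```text
[ 472.71497191 -232.16467977   80.37299283] [ 485.07135819 -154.111905    217.66670068] [ 0.23162139 -0.6585742  -2.14832045] 8.325
```

View pics/e1.png

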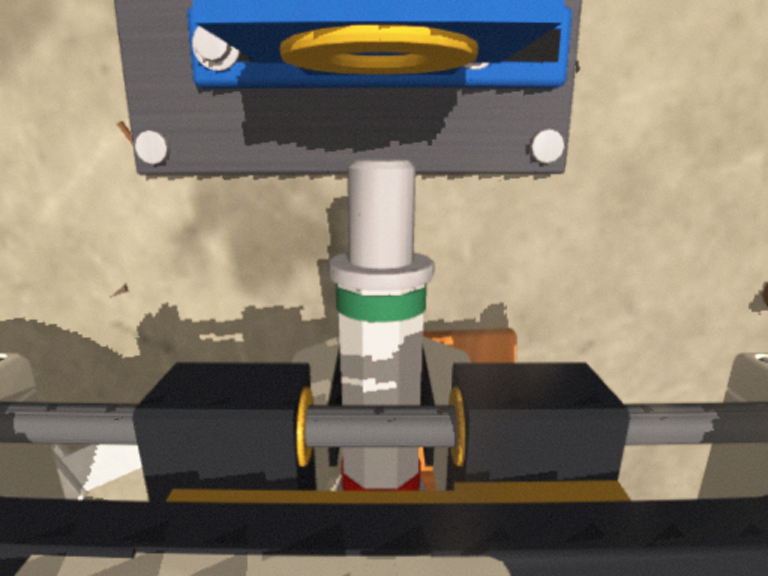

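```bash
python3 - <<'E'
from h import *
d,P=load("e1");f=d["frame"]
hsv=cv2.cvtColor(f,cv2.COLOR_BGR2HSV)
m=cv2.inRange(hsv,(15,150,80),(35,255,255));m[70:]=0
for r in range(18,50,2):
    c=np.where(m[r])[0]
    if len(c):print(r,c.min(),c.max(),(c.min()+c.max())/2)
b=cv2.inRange(hsv,(100,120,40),(120,255,255))
for r in range(0,60,6):
    c=np.where(b[r])[0]; 
    if len(c):print("blue",r,c.min(),c.max())
cv2.imwrite("pics/e1z.png",cv2.resize(f[0:125,70:400],None,fx=2.4,fy=2.4,interpolation=cv2.INTER_CUBIC))
cv2.imwrite("pics/e1y.png",cv2.resize(f[10:120,170:330],None,fx=5,fy=5,interpolation=cv2.INTER_CUBIC))
g=cv2.cvtColor(f,cv2.COLOR_BGR2GRAY).astype(float)
# plate lower edge row per column (dark->bright)
for c in list(range(100,235,15))+list(range(285,370,15)):
    col=cv2.GaussianBlur(g[95:135,c-1:c+2].mean(1).reshape(-1,1),(1,5),0).ravel();dd=np.diff(col);i=dd.argmax();print(c,95+i,dd[i].round())
# gauge plug edges
for r in (112,120,130,140,150,160,170): 
    row=g[r,210:300];dd=np.diff(cv2.GaussianBlur(row.reshape(1,-1),(5,1),0).ravel());print("plug",r,210+dd.argmax(),210+dd.argmin(),)
E
```

```text
18 221 285 253.0
20 208 296 252.0
22 200 305 252.5
24 194 310 252.0
26 191 314 252.5
28 188 317 252.5
30 187 317 252.0
32 187 317 252.0
34 187 317 252.0
36 188 317 252.5
38 188 316 252.0
40 190 315 252.5
42 195 310 252.5
44 200 304 252.0
46 209 295 252.0
48 227 278 252.5
blue 0 128 376
blue 6 125 380
blue 12 125 380
blue 18 126 380
blue 24 126 379
blue 30 127 379
blue 36 127 378
blue 42 128 377
blue 48 128 377
blue 54 129 376
100 118 35.0
115 119 31.0
130 116 27.0
145 117 32.0
160 117 29.0
175 118 29.0
190 118 25.0
205 116 26.0
220 116 36.0
285 117 31.0
300 119 31.0
315 116 35.0
330 117 32.0
345 118 28.0
360 118 30.0
plug 112 233 275
plug 120 276 230
plug 130 276 231
plug 140 233 216
plug 150 276 218
plug 160 276 219
plug 170 233 218
```

View pics/e1y.png

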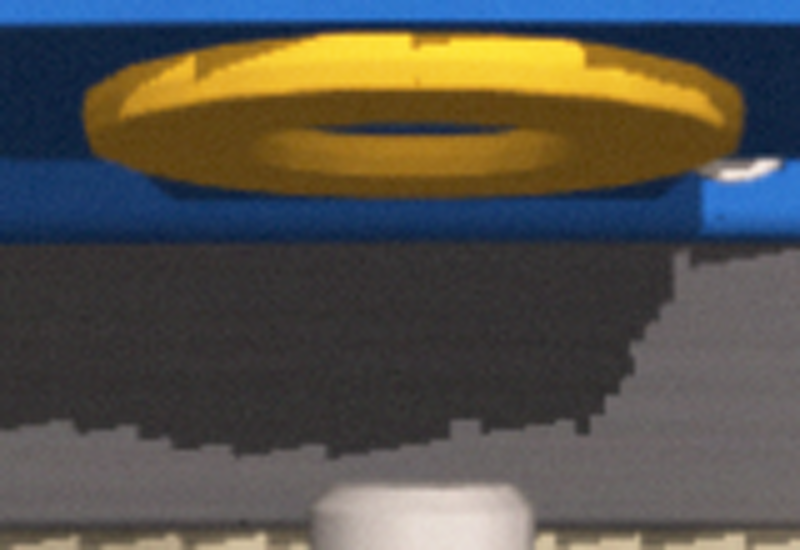

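```bash
cat >> h.py <<'E'
AX=81.1
def fr(ax=None):
    a=np.radians(AX if ax is None else ax);Y=np.array([np.cos(a),np.sin(a),0]);X=np.array([Y[1],-Y[0],0]);return X,Y
def force(n=4):
    return np.mean([readout.get_contact_force() for _ in range(n)],0)
def loc(v):
    X,Y=fr();return np.array([v@X,v@Y,v[2]])
E
python3 - <<'E'
from h import *
for i in range(4):print(readout.get_position().round(3),readout.get_time())
X,Y=fr()
base=np.array([472.5,-232,80.5])-0.87*X
arm.move_l(base,v=40);arm.sleep(.2)
p=np.mean([readout.get_position() for _ in range(5)],0);print("cmd",base,"got",p)
f0=force(8);print(loc(f0))
arm.move_l(base+21*Y,v=40);arm.sleep(.2)
print(loc(force(8)-f0),np.mean([readout.get_position() for _ in range(5)],0)-base-21*Y)
np.save("f0.npy",f0);np.save("base.npy",base)
d,P=snap("wrist","g1",(160,0,340,140),4.4);print(readout.get_time())
E
```

```text
[ 472.715 -232.165   80.373] 8.325
[ 472.715 -232.165   80.373] 8.325
[ 472.715 -232.165   80.373] 8.325
[ 472.715 -232.165   80.373] 8.325
cmd [ 471.64047492 -231.86540196   80.5       ] got [ 471.67543272 -231.86585026   80.53340215]
[-0.54465526 -0.44000667 -3.30535692]
[0.73557165 0.46483421 0.15991127] [-0.00900106 -0.21305617 -0.00555252]
9.7
```

View pics/g1.png

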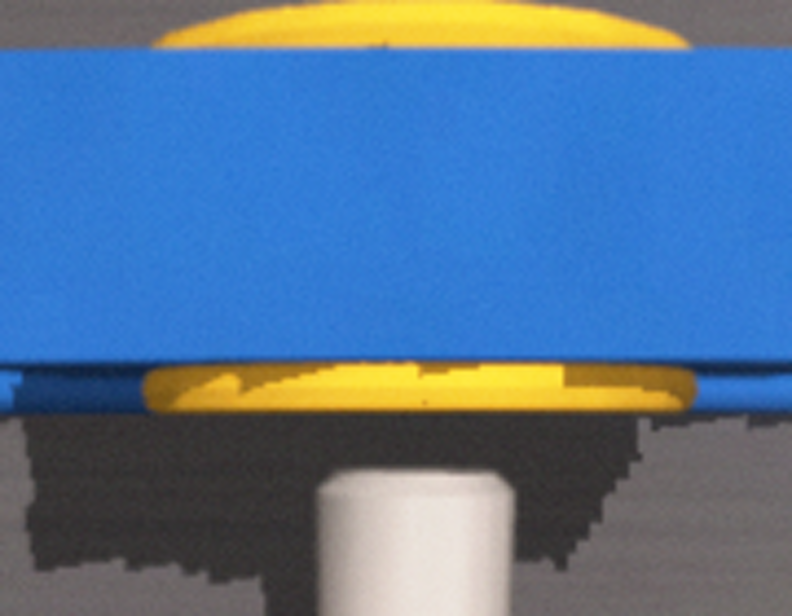

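```bash
python3 - <<'E'
from h import *
X,Y=fr();base=np.load("base.npy")+0.3*X;f0=np.load("f0.npy")
np.save("base2.npy",base)
s=21
while s<52:
    s+=2.0
    arm.move_l(base+s*Y,v=20)
    f=loc(readout.get_contact_force()-f0);m=readout.get_moment()
    print(s,f.round(1),np.round(m,2))
    if f[1]<-4 or abs(f[0])>6 or abs(f[2])>6: print("stop");break
print(readout.get_time(),readout.get_position())
d,P=snap("wrist","g2",(160,0,340,140),4.4)
E
```

```text
23.0 [0.6 0.7 0.8] [-0.05 -0.09 -0.04]
25.0 [1.5 1.  0.1] [-0.06 -0.06 -0.04]
27.0 [0.2 0.4 0.7] [-0.06 -0.09  0.01]
29.0 [1.2 1.5 1.4] [ 0.02 -0.07 -0.04]
31.0 [0.7 0.2 0.6] [-0.04 -0.11  0.01]
33.0 [1.2 0.5 0.4] [-0.08 -0.14 -0.02]
35.0 [0.2 0.8 0.6] [-0.06 -0.12 -0.01]
37.0 [1.5 0.2 0.2] [-0.03 -0.1   0.05]
39.0 [1.2 1.  1.4] [-0.04 -0.11 -0.04]
41.0 [0.8 1.5 1.5] [-0.04 -0.11 -0.  ]
43.0 [2.  0.5 1. ] [-0.   -0.09 -0.03]
45.0 [0.9 1.  0.2] [ 0.   -0.13  0.02]
47.0 [0.5 0.6 0.4] [ 0.   -0.19 -0.01]
49.0 [0.3 0.9 1.3] [-0.03 -0.1  -0.03]
51.0 [1.6 0.6 0.7] [-0.06 -0.07  0.02]
53.0 [0.5 0.2 0.8] [-0.02 -0.09  0.02]
13.7 [ 480.14995726 -179.41605225   80.49639229]
```

View pics/g2.png

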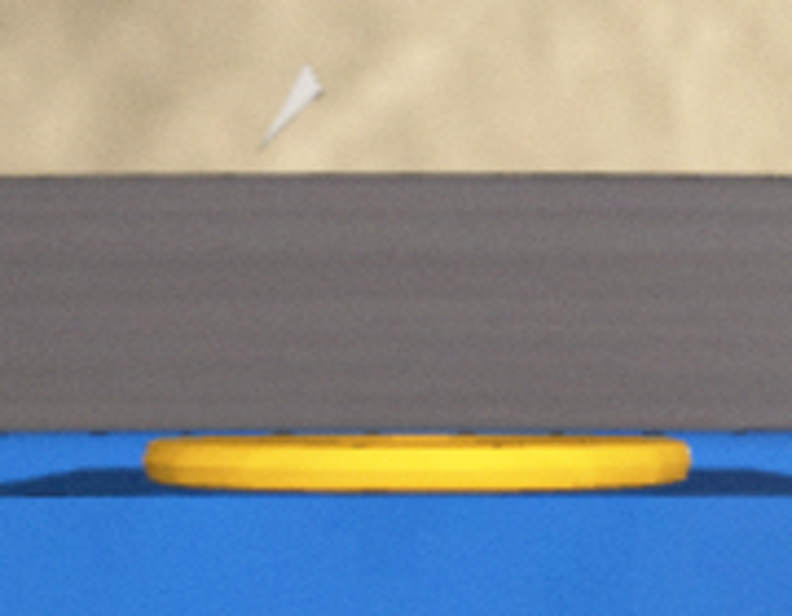

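Inserted freely, no side load. Creep to the shoulder.

```bash
python3 - <<'E'
from h import *
X,Y=fr();base=np.load("base2.npy");f0=np.load("f0.npy")
s=53
while s<60:
    s+=0.4
    arm.move_l(base+s*Y,v=10)
    f=loc(readout.get_contact_force()-f0);print(round(s,1),f.round(1))
    if f[1]<-2.5:
        arm.sleep(.1);f=loc(readout.get_contact_force()-f0);print("again",f.round(1))
        if f[1]<-2.5:break
print(readout.get_time(),(readout.get_position()-base)@Y,readout.get_moment())
np.save("home_s.npy",s)
d,P=snap("wrist","g3",(160,80,340,220),4.4);snap("side","g3s",(180,120,300,210),6)
E
```

```text
53.4 [1.1 1.3 0.2]
53.8 [0.8 0.7 0.9]
54.2 [0.1 0.5 0.8]
54.6 [0.6 0.2 0.5]
55.0 [2.  0.4 0.5]
55.4 [ 0.4 -0.1  0.7]
55.8 [-0.   1.   1.3]
56.2 [0.8 0.6 0.2]
56.6 [ 0.5 -3.2  0.7]
again [ 0.  -3.8  0.6]
16.1 56.267790538070614 [-0.5748092   0.04640172  0.09950613]
```

View pics/g3.png

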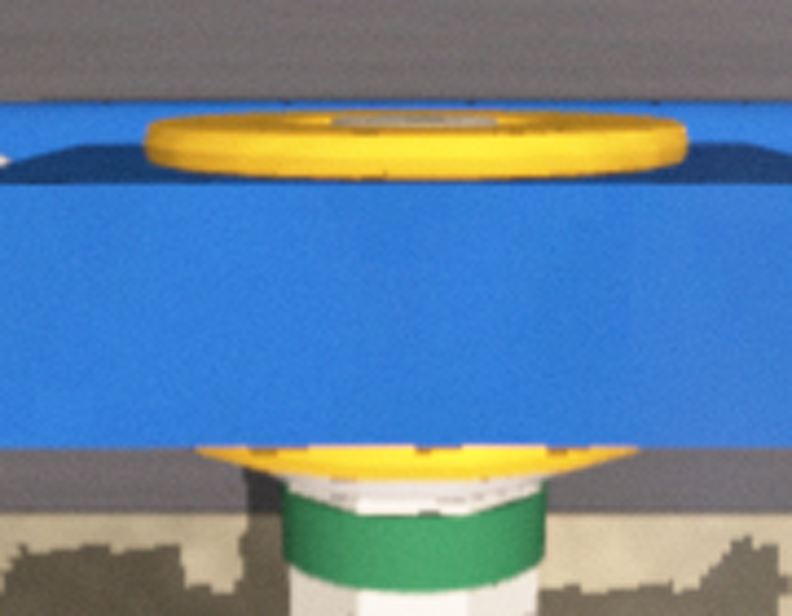

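```bash
python3 - <<'E'
from h import *
X,Y=fr();base=np.load("base2.npy");Z=np.array([0,0,1.])
arm.move_l(base+50*Y,v=15)
arm.move_l(base+8*Y,v=60)
arm.move_l(base+8*Y+85*Z,v=120)
arm.move_l(base+222*Y+85*Z,v=150)
arm.move_l(base+222*Y,v=100);arm.sleep(.3)
print(readout.get_time(),readout.get_position()-base-222*Y,loc(readout.get_contact_force()),readout.get_opening())
snap("wrist","k1");snap("side","k1s",(180,120,300,210),6);snap("top","k1t",(200,150,300,250),6)
E
```

```text
21.375 [ 0.1833521  -0.01692636  0.36568853] [ 0.37758534 -0.06496929 -2.47983921] 25.44985665521474
```

View pics/k1.png

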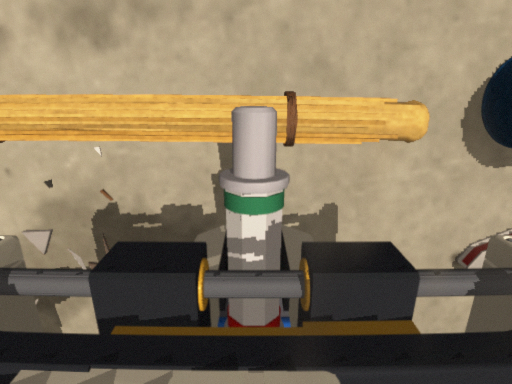

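View pics/k1s.png

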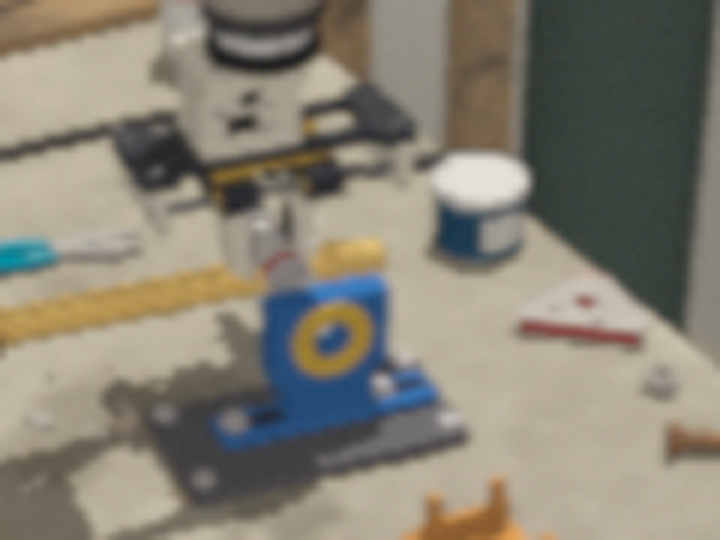

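View pics/k1t.png

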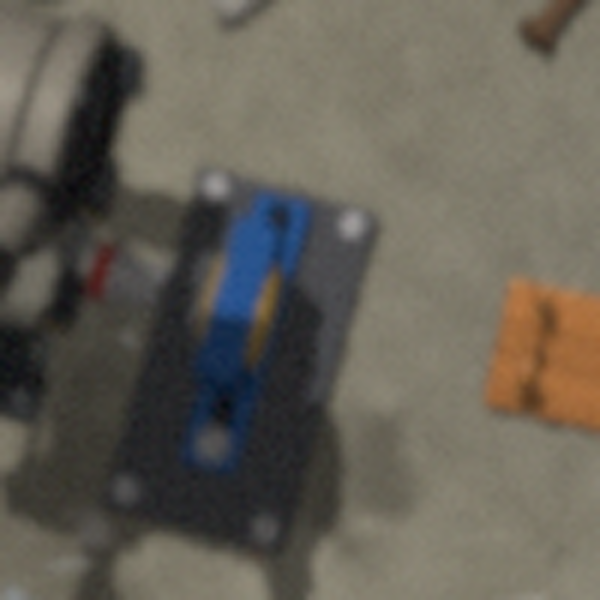

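```bash
python3 - <<'E'
from h import *
X,Y=fr();base=np.load("base2.npy")
f0=readout.get_contact_force()
arm.move_l(base+199*Y,v=40);arm.sleep(.15)
f0=(f0+readout.get_contact_force())/2;np.save("f1.npy",f0)
s=199
while s>190:
    s-=0.4 if s<194 else 0.6
    arm.move_l(base+s*Y,v=12)
    f=loc(readout.get_contact_force()-f0);print(round(s,1),f.round(1))
    if f[1]>2.5:
        arm.sleep(.1);f=loc(readout.get_contact_force()-f0);print("again",f.round(1))
        if f[1]>2.5:break
print(readout.get_time(),(readout.get_position()-base)@Y,readout.get_moment())
np.save("s.npy",s)
snap("top","k2t",(200,150,300,250),6)
E
```

```text
198.4 [-0.6 -0.6 -0.7]
197.8 [-0.5  0.3  0.5]
197.2 [-1.2 -0.4 -0.2]
196.6 [-2.  -0.2  0.4]
196.0 [-0.1  0.4  1.1]
195.4 [-0.5  0.1 -0.1]
194.8 [-0.7 -0.2 -1.3]
194.2 [-1.  -0.   0.4]
193.6 [-1.7 -1.  -0.1]
193.2 [-0.6 -0.1 -1. ]
192.8 [-1.1  0.1 -0.2]
192.4 [-0.7  0.3 -0.2]
192.0 [-0.9  1.6 -0.2]
191.6 [-0.2  6.1 -0.1]
again [-0.   5.3  0.9]
26.0 192.1146287684275 [ 0.73848492 -0.26027325  0.00983099]
```

View pics/k2t.png

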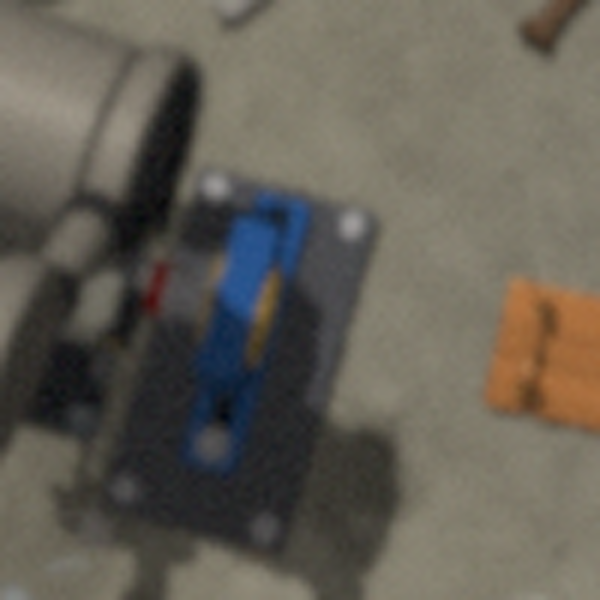

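```bash
python3 - <<'E'
from h import *
X,Y=fr();base=np.load("base2.npy");f0=np.load("f1.npy");s=float(np.load("s.npy"))-0.12
arm.move_l(base+s*Y,v=10)
for i in range(10):
    arm.sleep(.15);f=loc(readout.get_contact_force()-f0);print(f.round(1),round((readout.get_position()-base)@Y,2))
Z=np.array([0,0,1.])
arm.move_l(base+199*Y,v=15)
arm.move_l(base+225*Y,v=60)
arm.move_l(base+225*Y+85*Z,v=120)
arm.move_l(base+0*Y+85*Z,v=150)
print(readout.get_time())
G=np.array([496.8,-300.5,0])
arm.move_ptp(G+[0,0,110],ori(82.9,-1))
arm.sleep(.2)
snap("wrist","m1");print(readout.get_position(),readout.get_contact_force(),readout.get_opening(),readout.get_time())
E
```

```text
[-0.4  5.3  0.3] 192.13
[-1.6  5.3  1. ] 192.09
[-0.   5.6 -0.1] 192.1
[-0.1  5.7  0.4] 192.11
[ 0.2  5.4 -0.4] 192.09
[-0.5  5.7  0.4] 192.11
[-0.6  5.2 -0. ] 192.11
[-0.8  6.7  0. ] 192.11
[-0.8  6.7  0.3] 192.1
[0.1 5.5 0.7] 192.11
31.5417
[ 497.16515839 -299.85988611  111.09971889] [-0.27629652  0.7222644  -2.92686665] 25.40236457434101 32.25
```

View pics/m1.png

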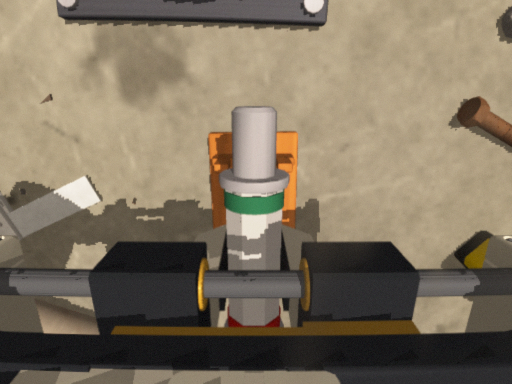

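```bash
python3 - <<'E'
from h import *
for n in("d1","m1"):
    d,P=load(n);f=d["frame"]
    cv2.imwrite(f"pics/{n}z.png",cv2.resize(f[100:240,185:325],None,fx=4.2,fy=4.2,interpolation=cv2.INTER_CUBIC))
E
```

```text
(no output)
```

View pics/d1z.png

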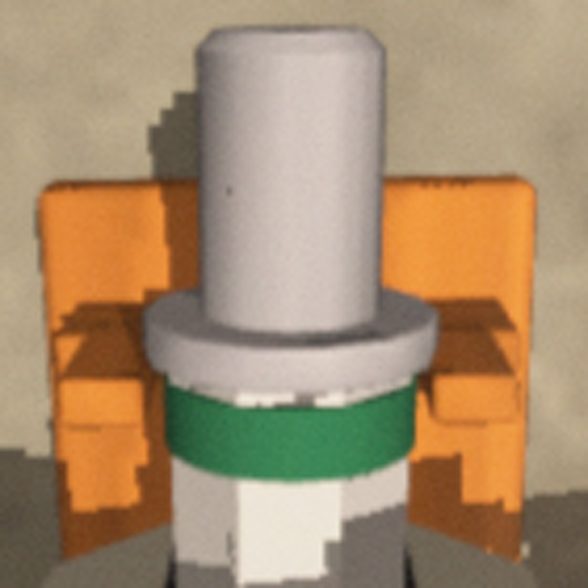

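View pics/m1z.png

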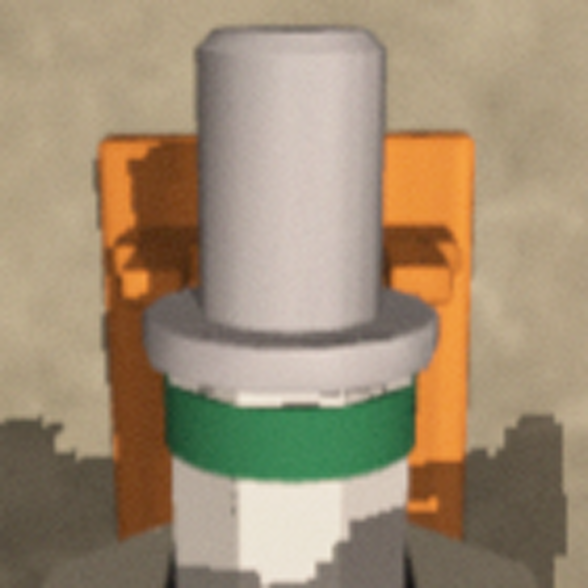

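```bash
python3 - <<'E'
from h import *
d,P=load("d1");M=np.array(d["mount"])
def onx(u,v,x):
    o,w=ray(d,M,u,v);return (o+w*(x-o[0])/w[0])
print("outer top", onx(253,100+375/4.2,2),"inner",onx(253,100+422/4.2,2))
for u in(60,143,433,515):print(onx(185+u/4.2,100+400/4.2,2)[1])
o=[onx(253,100+183/4.2,40),onx(185+42/4.2,145,40),onx(185+535/4.2,145,40)];print(o)
# gauge flange lower back edge (y=40 side bottom visible?) front tip check
print("tip",onx(253,100+30/4.2,-8),"flange back top edge",onx(253,100+400/4.2,-16.5))
E
```

```text
outer top [  2.          -0.1080228  -35.57054503] inner [  2.          -0.11000913 -29.98838515]
-25.586515998464385
-16.201084674363035
16.525728122719816
25.799951447049164
[array([ 40.        ,  -0.16763207, -51.19562594]), array([ 40.        , -33.52276757, -50.40293574]), array([ 40.        ,  33.9852078 , -50.41897744])]
tip [ -8.          -0.07841039 -73.52224063] flange back top edge [-16.5         -0.07536861 -38.77141011]
```

```bash
python3 - <<'E'
from h import *
X,Y=fr(82.9)
G=np.array([496.8,-300.5,0])+2*Y
arm.move_l(G+[0,0,110],v=40);arm.sleep(.2);f0=readout.get_contact_force()
arm.move_l(G+[0,0,50],v=60);print((readout.get_contact_force()-f0).round(1))
z=50
while z>42.2:
    z=z-1 if z>44.5 else z-.4
    arm.move_l(G+[0,0,z],v=12);f=readout.get_contact_force()-f0;print(round(z,2),f.round(1))
    if f[2]>2 or np.hypot(f[0],f[1])>5:break
print(readout.get_position(),readout.get_time())
snap("wrist","n1",(185,100,325,240),4.2)
E
```

```text
[-0.1  0.3  0.2]
49 [-0.5  0.9  0.2]
48 [-1.  -0.1  1. ]
47 [0.5 0.2 1.2]
46 [ 0.  -0.4  0.4]
45 [-0.7 -0.2 -0.4]
44 [-0.5  0.4  0.7]
43.6 [-0.1 -0.6  0.3]
43.2 [-0.8 -0.8  0.8]
42.8 [-0.2 -0.2  0.6]
42.4 [-0.6 -0.1  2.6]
[ 497.12081028 -298.54494787   42.54606991] 36.35
```

View pics/n1.png

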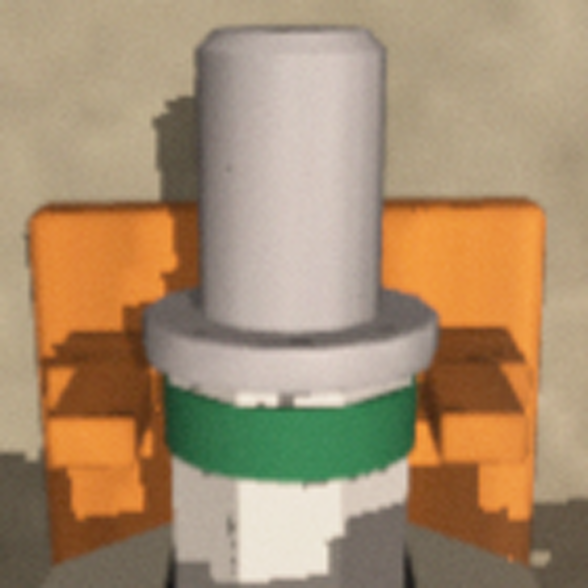

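Seated on both notch floors, flange clear of the upright. Release, retreat, check.

```bash
python3 - <<'E'
from h import *
eoat.release();arm.sleep(.2)
p=readout.get_position()
arm.move_l([p[0],p[1],150],v=80)
X,Y=fr(82.9)
arm.move_l(np.array([p[0],p[1],260])-70*Y,v=150);arm.sleep(.3)
print(readout.get_time(),readout.get_contact_force(),readout.get_opening())
snap("wrist","z1");snap("side","z1s",(180,120,340,240),5)
E
```

```text
40.5583 [ 0.00355729  0.23334774 -0.31467196] 91.72667648085002
```

View pics/z1.png

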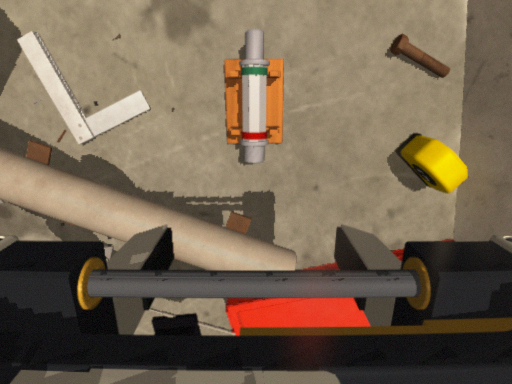

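View pics/z1s.png

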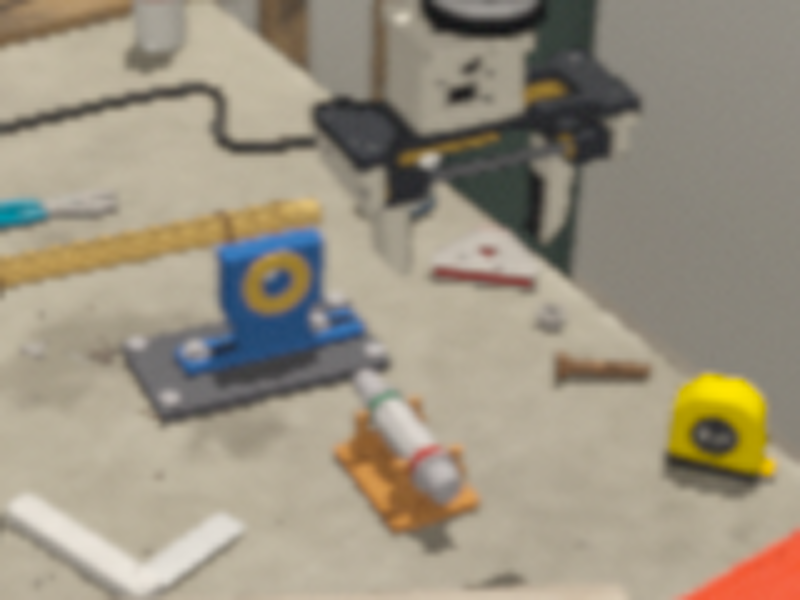

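```bash
python3 - <<'E'
from h import *
print(job.hand_in(),readout.get_time())
E
```

```text
the job is handed in; nothing more can be done
the job is handed in; nothing more can be done
```

The bore check is done and handed in, finished at about 41 s of the 67 s allowed.

- **Go end:** it slid in with no side load beyond sensor noise. The shoulder seated on the bush at about 4 N, and the wrist picture showed the tip flush at the far face.
- **No-go end:** I lifted the gauge over the block and presented the red end from the other side. The bore edge refused it 0.3 mm from where it should stop, and I held it steady at 5.2 to 6.7 N for 1.5 s. The wrist camera couldn't see this side, so this rests on force, position and the top camera.
- **Laid back:** the gauge was lowered into both notches until it just touched, about 2 N, then released. The last pictures show it lying in both notches with a flange beyond each upright. The gripper is open and clear of everything, with the force reading near zero.
- **Other items:** those in the last pictures looked unmoved. The tin and most of the cutters were out of frame or hidden, but the arm never came near them.

No check failed. The one disagreement was a small one: my picture measurements of where the gauge sat along the rest differed by 1 to 2 mm. I laid it down 2 mm further along to centre it.

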